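# Bring a ball bearing under the bench magnifier

### The arm

A 6-joint arm with a two-finger parallel gripper is mounted at the origin on a cart in front of the work surface, level with it; the furniture and walls round the work are solid. World frame = base frame: x ahead of the robot, y to its left, z up, the work surface at z = 0. Lengths are in m, angles in rad, forces in N, time in s.
With the tool pointing down it reaches from about 0.375 to 0.75 m from the base axis. Payload 9 kg.
Tool frame: the origin (TCP) lies on the centre line of the jaws, within the pads' length; the fingertips stand 17 mm ahead of it and the grasp point (between the pads) lies 2 mm behind it; z points along the fingers, y is the line along which they close (so a half turn about z gives the same grasp; the last joint's range is limited). The gripper opens to 85 mm and grips with 20 to 120 N. Pads are 22 mm wide; open, the fingers measure 114 mm over their backs; the gripper's body (76 mm by 85 mm) begins 54 mm behind the grasp point. The pads swing forward as they close: fully open they stand 13 mm farther back than shut.
Start: joints at [0.998, 0.104, 0.097, 1.564, 0, 1.353], TCP at [0.208, 0.563, 0.248] pointing down, gripper open.
Joint ranges: [-2.99, 2.99], [-0.84, 1.86], [-1.1, 1.16], [-1.84, 2.11], [-1.51, 1.56], [-3.14, 3.14]. Speed limits (rad/s): [2.22, 2.22, 2.57, 3.14, 3.14, 3.14].

### API

Orientations are given as a 3x3 rotation matrix whose columns are the frame's x, y, z axes.
In Python, from rig import * gives the robot as it stands. The module is installed in compiled form; this text tells all that it offers.
- The arm moves only by the tool drive_tool, never from a script. Its argument "deltas" is a list that holds one entry, the list of rows, each a list of 4 numbers: the shift along the world's x, y, z in cm, then the turn about the world's z in rad. In form: [[[tx, ty, tz, twist], ...]]. A call has exactly 10 rows; each row shifts and turns the commanded pose from where the row before left it; what a row does not reach is not made up. A row lasts 1/8 s, in which the tool goes at most 62.5 mm and 10.7 degrees, less where a joint would pass 70% of its speed; a pose out of reach is approached as far as the arm can. A call is refused whole if a number of a shift passes 6.25 or a number of a turn 0.188, either way. A call with a gripper value outside its range is refused whole. "jaw" is the opening, from -1 (shut) to 1 (fully open), set as the call begins (left out, the last holds). The fingers move at their own pace and stop on an object; the grip force is fixed at half the most. Time passes only in rows, so rows that do not move let the fingers close, or fill a call up. It gives the time, the measured TCP pose, the force, the opening and the grip force at its end, in the units of the state.
- state(): the state, without advancing time (a new reading comes with each control period).
- snapshot(name): name is "side" or "top" or "wrist"; returns a dict with "frame" (400x640x3 uint8, red, green, blue), "intrinsics" (3x3 intrinsics, pixels), "k1" (the pictures are not rectified: a ray, as slopes to the right and down, at radius r is drawn at 1 + k1 r^2 times it, then the intrinsics apply), "R" (3x3) and "t" (3): a world point X has camera coordinates R X + t. Camera axes: x right, y down, z forward; pixel columns grow to the right and rows downward; lengths in m; the calibration is good to about 2 mm. A picture is of the moment at which its call begins. There is no depth.
- hand_in(): hands the job in; it is judged then, once.
The state is a dict: "time_s": time; "joint_positions": joint angles; "joint_velocities": joint speeds; "tau": joint torques, N m; "tool_pos": TCP position; "eef_rot": TCP orientation; "force": force on the tool from outside, world axes, zero at the start; "torque": the same for the moment, N m; "width": opening from 0.0 (shut) to 1.0 (fully open); "grip_force": force on a finger pad.
Only numpy, scipy, OpenCV 4.12 (cv2) and the standard library are available. Lean on these libraries where they do the work, as an engineer would, in place of code of your own. Each camera call takes 0.05 s, during which the arm holds its last target. There are 200 camera calls.

### The job

Put the ball bearing that waits in the sloped gutter under the bench magnifier: with a fingertip, gently push it up the gutter to the end stop, past the spring dog in the floor, so that the dog snaps up behind it and it cannot roll back. Then push the magnifier round with a fingertip, as far as its arm swings, so that the lens stands over the bearing. Only push; do not grip or lift anything, and leave the spare bearings, the loupe and the tin where they are.

Things in the scene. Friction and masses are not known exactly. Their poses are not given: they have to be found in the camera images.
- gutter: sloped aluminium gutter on a fixed stand (base plate 290 x 90 mm). Inside 19 mm wide, outside 25, walls 17 mm above the floor. Origin: on its floor, mid-width, under the bearing's centre when that touches the end stop, 50 mm above the table. x: uphill along the floor, which slopes 0.122 rad; y: to the left looking uphill; z: square to the floor. A 10 mm lip closes the low end, at x = -153 mm
- bearing: steel ball bearing standing on its rim in the gutter, axis (own y) across it; 62 mm diameter, 16 mm wide, 0.16 to 0.25 kg. Origin: its centre, 31 mm above the floor; own x and z turn as it rolls. Gutter x: -130 mm waiting, 0 at the stop, -2.5 held by the dog. Oiled: it slips on fingers (friction about 0.3) and rolls back freely. A vertical finger with its tip 20 to 28 mm above the floor pushes it clear of the walls; 1 N, up to 7 N over the dog
- end_stop (a point): face of the rubber-padded end stop plate, mid-width, 31 mm above the gutter floor, at x = +31 mm of the gutter, where the bearing's rim meets it. The plate is 10 mm thick, 25 wide, and its top is 50 mm above the floor
- dog (a joint): spring dog in a slot of the gutter floor; hinge at gutter x = -75 mm, nose at x = -28 mm. 0 rad: up, nose 12 mm above the floor; about 0.26 when the passing bearing presses it flush; springs back to 0 by itself once the bearing is past. Its release paddle, outside the wall on the gutter's +y side and lower than the wall, need not be touched
- magnifier (a joint): swing arm of the magnifier, hinged about a vertical axis, staying where it is left (about 0.6 N at the lens moves it). 0 rad: fully in, against its stop, lens over the bearing's place at the end stop. Grows as the lens swings out to the gutter's -y side, anticlockwise seen from above; at most 2. Starts between 1.35 and 1.85
- lens_centre (a point): centre of the round clear lens, level, 156 mm above the table, 88 mm from the hinge axis. Its black bezel is 81 mm in outside diameter and 9 mm thick, solid to the touch, and may be pushed anywhere on its rim. When swung in it is about 40 mm above the bearing's top
- lens_pivot (a point): point on the magnifier's hinge axis, 156 mm above the table. The fixed 14 mm post below stands on the base plate 84 mm beyond the gutter's origin; hub and knob are 25 mm wide, their top 169 mm above the table. A steel bar 11 mm wide joins hub and bezel
- spare_bearing_1: another such bearing lying flat on the table, not to be disturbed; origin at the centre of its underside
- spare_bearing_2: another such bearing lying flat on the table, not to be disturbed; origin at the centre of its underside
- loupe: black eyepiece loupe, 38 mm diameter, 30 mm high, standing on the table, not to be disturbed; origin at the centre of its underside
- parts_tin: small round metal tin, 62 mm diameter, 20 mm high, on the table, not to be disturbed; origin at the centre of its underside
Things that resemble listed ones, but are neither listed nor needed, are in the scene too. Leave any orange look-alike of the bearing alone.

How it is judged:
By the outcome, as a careful person would: the job done as asked, in the order asked, and still so for the second after the job is handed in, with the robot touching nothing.
It also fails if it takes over 54 s, if anything falls off the work surface, if the arm or the gripper's body presses on something with over 40 N, if the wrist force passes 120 N, or if a joint passes its speed limit or range.

## Working session

There is one attempt and no reset: what is moved stays moved. The work goes in short steps, Python scripts to look and compute and a tool call to move; the robot and the scene stay as the last step left them, time stands still between calls to the robot, and variables do not carry over. Pictures are saved under pics/ and viewed, at most 10 in all, crops included, and the job is handed in when it is done.

Besides the shell and the picture viewer there is one more tool, called after "Call:" as a command line: name --argument value ..., lists and objects as JSON in quotes. drive_tool: Moves the arm, as the interface text tells. Its arguments: {"type":"object","properties":{"deltas":{"type":"array"},"jaw":{"type":"number"}},"required":["deltas"]}

```bash
mkdir -p pics
cat > h.py <<'E'
from rig import *
import numpy as np, cv2
def snap(n,f):
    s=snapshot(n); cv2.imwrite('pics/'+f,cv2.cvtColor(s['frame'],cv2.COLOR_RGB2BGR)); 
    np.savez('pics/'+f+'.npz',**{k:np.array(s[k]) for k in ('frame','intrinsics','k1','R','t')}); return s
def load(f): return np.load('pics/'+f+'.npz')
def ray(s,u,v):
    K=s['intrinsics'];d=np.array([(u-K[0,2])/K[0,0],(v-K[1,2])/K[1,1]]);p=d.copy()
    for _ in range(30): p=d/(1+s['k1']*(p@p))
    R=s['R'];return -R.T@s['t'],R.T@np.array([*p,1.])
def onz(s,u,v,z):
    c,d=ray(s,u,v);return c+d*(z-c[2])/d[2]
def proj(s,X):
    c=s['R']@np.array(X)+s['t'];p=c[:2]/c[2];p=p*(1+s['k1']*(p@p));K=s['intrinsics']
    return np.array([K[0,0]*p[0]+K[0,2],K[1,1]*p[1]+K[1,2]])
E
python3 - <<'E'
from h import *
a=snap('top','top0.png');b=snap('side','side0.png')
for s in(a,b):print(-s['R'].T@s['t'],s['R'][2])
print(state()['time_s'])
E
```

```text
[ 0.32820418 -0.0207109   1.01731719] [ 0.16877968 -0.03566917 -0.98500819]
[ 0.27440812 -1.06704     0.90940434] [ 0.1592287   0.78736662 -0.59556697]
0.1
```

View pics/top0.png

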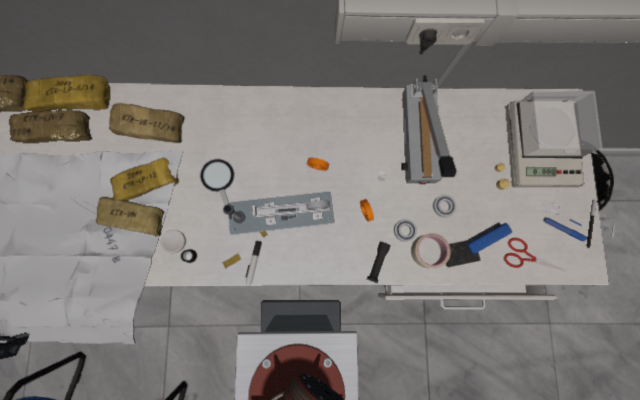

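View pics/side0.png

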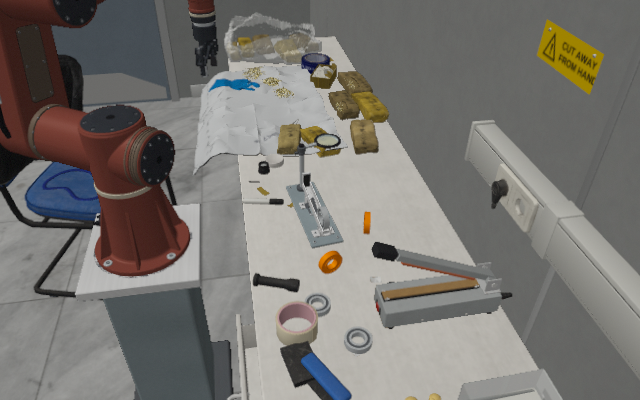

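The top view shows the gutter running from about (330,200, low end) to (235,213, pivot). The lens is out at (217,175), and the spares are at (404,230) and (444,206). Next I'll zoom in for exact features.

Run:
```python
from h import *
a=load('top0.png');b=load('side0.png')
c=cv2.resize(a['frame'][145:245,190:350],None,fx=5,fy=5,interpolation=cv2.INTER_CUBIC)
cv2.imwrite('pics/c1.png',c[...,::-1])
c=cv2.resize(b['frame'][125:250,270:370],None,fx=4.8,fy=4.8,interpolation=cv2.INTER_CUBIC)
cv2.imwrite('pics/c2.png',c[...,::-1])
# base plate: bluish grey
hsv=cv2.cvtColor(a['frame'],cv2.COLOR_RGB2HSV);print(hsv[222,240],hsv[228,310],hsv[205,330],hsv[150,250])
```

```text
[107  22  81] [  8   6 170] [102  22 118] [  9  10 171]
```

View pics/c1.png

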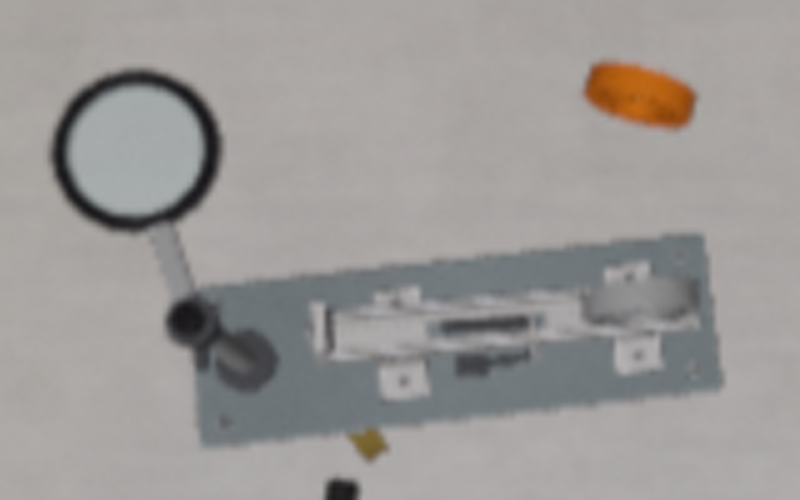

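View pics/c2.png

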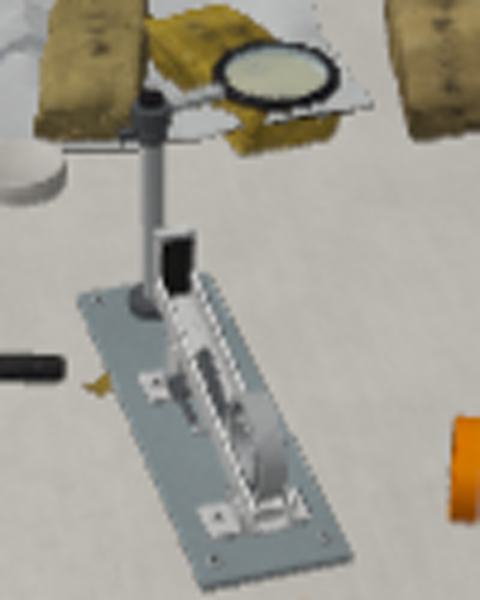

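The crops show the lens ring centre near (136,150) in c1, hub top (190,318), stop plate (320,327), waiting bearing (640,297), and plate corners (195,288), (704,235), (722,387), (203,446).

Run:
```python
from h import *
a=load('top0.png');b=load('side0.png')
A=lambda u,v,z:onz(a,190+(u+.5)/5-.5,145+(v+.5)/5-.5,z)
B=lambda u,v,z:onz(b,270+(u+.5)/4.8-.5,125+(v+.5)/4.8-.5,z)
np.set_printoptions(precision=4,suppress=True)
P=[A(*p,.006) for p in[(193,288),(704,235),(722,387),(203,446)]];print('plate A',*P)
print([np.linalg.norm(P[i]-P[(i+1)%4]) for i in range(4)])
ax=(P[0]+P[3]-P[1]-P[2])[:2];print('yaw',np.arctan2(ax[1],ax[0]),'ctr',sum(P)/4)
Q=[B(*p,.006) for p in[(200,275),(352,555),(203,588),(78,298)]];print('plate B',*Q)
ax=(Q[0]+Q[3]-Q[1]-Q[2])[:2];print('yawB',np.arctan2(ax[1],ax[0]),sum(Q)/4)
print('hub A',A(188,318,.169),'B',B(151,97,.169),'base',A(246,362,.01),B(149,303,.01))
print('lens A',A(136,150,.1605),'B',B(277,73,.1605))
print('stop top A',A(320,328,.1034),'B',B(176,235,.1034))
print('bearing A',A(640,297,.085),'top B',B(262,395,.096))
print('spares',onz(a,404,230,.01),onz(a,444,206,.01),'orange',A(640,95,.03),A(640,95,0), 'orange2',onz(a,366,210,.02))
```

```text
plate A [0.5005 0.1944 0.006 ] [ 0.5319 -0.0913  0.006 ] [ 0.4452 -0.1007  0.006 ] [0.4124 0.1856 0.006 ]
[np.float64(0.28748299712518977), np.float64(0.08711640993762024), np.float64(0.28811358665841613), np.float64(0.08850587795754586)]
yaw 1.6826319434318806 ctr [0.4725 0.047  0.006 ]
plate B [0.4937 0.1975 0.006 ] [ 0.5314 -0.0876  0.006 ] [ 0.4439 -0.1     0.006 ] [0.4115 0.1854 0.006 ]
yawB 1.6930832524438653 [0.4701 0.0488 0.006 ]
hub A [0.4585 0.1615 0.169 ] B [0.4567 0.1571 0.169 ] base [0.4584 0.163  0.01  ] [0.4551 0.1667 0.01  ]
lens A [0.5409 0.191  0.1605] B [0.5399 0.1866 0.1605]
stop top A [0.4636 0.1097 0.1034] B [0.4629 0.1046 0.1034]
bearing A [ 0.483  -0.0523  0.085 ] top B [ 0.4859 -0.0477  0.096 ]
spares [ 0.4227 -0.2957  0.01  ] [ 0.4908 -0.4124  0.01  ] orange [ 0.6068 -0.0544  0.03  ] [ 0.6153 -0.0554  0.    ] orange2 [ 0.4773 -0.1891  0.02  ]
```

Run:
```python
from h import *
s=state();print(np.round(s['eef_rot'],3),s['tool_pos'],s['width'])
R=np.array(s['eef_rot']);x=np.arctan2(R[1,0],R[0,0])
print('tool x yaw',x,'turn to u',1.688-x)
```

```text
[[-0.938  0.347 -0.001]
 [ 0.347  0.938 -0.001]
 [ 0.    -0.001 -1.   ]] [0.20828987 0.56240235 0.24762145] 0.9971070990563031
tool x yaw 2.7867415597173526 turn to u -1.0987415597173527
```

Call:
drive_tool --deltas '[[[1.4,-3.4,0,-0.055],[1.4,-3.4,0,-0.055],[1.4,-3.4,0,-0.055],[1.4,-3.4,0,-0.055],[1.4,-3.4,0,-0.055],[1.4,-3.4,0,-0.055],[1.4,-3.4,0,-0.055],[1.4,-3.4,0,-0.055],[1.4,-3.4,0,-0.055],[1.4,-3.4,0,-0.055]]]' --jaw -1

```text
time_s: 1.35
tool_pos: [0.3486, 0.2215, 0.2481]
eef_rot: [[-0.617, 0.787, -0.0], [0.787, 0.617, 0.0], [0.0, -0.0, -1.0]]
force: [-0.3, 1.0, 0.0]
width: 0.001
grip_force: 0.0
```

Call:
drive_tool --deltas '[[[1.4,-3.4,0,-0.055],[1.4,-3.4,0,-0.055],[1.4,-3.4,0,-0.055],[1.4,-3.4,0,-0.055],[1.4,-3.4,0,-0.055],[1.4,-3.4,0,-0.055],[1.4,-3.4,0,-0.055],[1.4,-3.4,0,-0.055],[1.4,-3.4,0,-0.055],[1.4,-3.4,0,-0.055]]]'

```text
time_s: 2.6
tool_pos: [0.4886, -0.1185, 0.248]
eef_rot: [[-0.114, 0.994, -0.0], [0.994, 0.114, 0.0], [0.0, -0.0, -1.0]]
force: [0.4, 0.4, 0.4]
width: -0.003
grip_force: 0.0
```

Call:
drive_tool --deltas '[[[0.1,0,-2.0,0],[0,0,-2.0,0],[0,0,-2.0,0],[0,0,-2.0,0],[0,0,-2.0,0],[0,0,-2.0,0],[0,0,-2.0,0],[0,0,-2.0,0],[0,0,-1.6,0],[0,0,0,0]]]'

```text
time_s: 3.85
tool_pos: [0.4886, -0.1169, 0.0709]
eef_rot: [[-0.116, 0.993, -0.002], [0.993, 0.116, 0.001], [0.001, -0.002, -1.0]]
force: [0.6, 0.8, 0.1]
width: 0.001
grip_force: 0.0
```

Run:
```python
from h import *
s=snap('side','s1.png')
print(state()['tool_pos'],state()['force'])
p=state()['tool_pos'];print('tip px',proj(s,p-np.array([0,0,.017])))
c=cv2.resize(s['frame'][125:275,260:400],None,fx=4,fy=4,interpolation=cv2.INTER_CUBIC)
cv2.imwrite('pics/c3.png',c[...,::-1])
```

```text
[ 0.48918931 -0.11719576  0.07197752] [-0.59925505  0.42915571  1.23331456]
tip px [330.28935507 235.51188595]
```

View pics/c3.png

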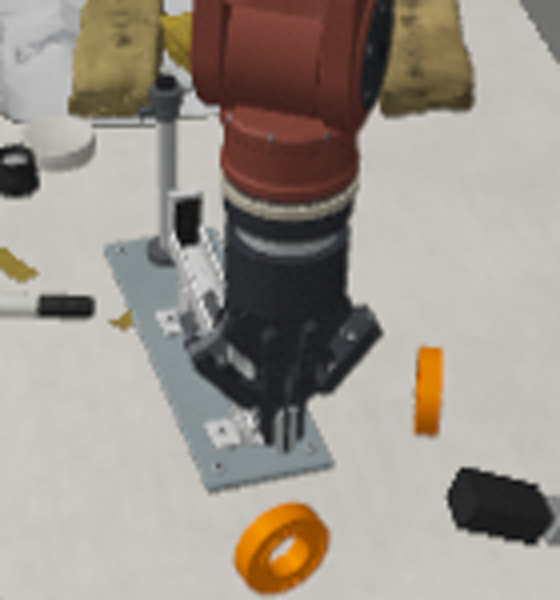

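The tip is at about (285,448) in the crop, matching the projection and just downhill of the bearing on the gutter's midline. Starting the push.

Call:
drive_tool --deltas '[[[-0.05,0.4,-0.1,0],[-0.05,0.4,-0.1,0],[-0.05,0.4,0,0],[-0.05,0.4,0,0],[-0.05,0.3,0.0,0],[-0.03,0.3,0.04,0],[-0.04,0.3,0.04,0],[-0.03,0.3,0.04,0],[-0.04,0.3,0.04,0],[-0.03,0.3,0.04,0]]]'

```text
time_s: 5.15
tool_pos: [0.4852, -0.0831, 0.0723]
eef_rot: [[-0.116, 0.993, 0.0], [0.993, 0.116, -0.0], [-0.0, 0.0, -1.0]]
force: [-0.7, -0.5, 1.2]
width: 0.003
grip_force: 0.4
```

Call:
drive_tool --deltas '[[[-0.04,0.3,0.04,0],[-0.03,0.3,0.04,0],[-0.04,0.3,0.04,0],[-0.03,0.3,0.04,0],[-0.04,0.3,0.03,0],[-0.03,0.3,0.04,0],[-0.04,0.3,0.04,0],[-0.03,0.3,0.03,0],[-0.04,0.3,0.04,0],[-0.03,0.3,0.03,0]]]'

```text
time_s: 6.4
tool_pos: [0.4817, -0.0531, 0.076]
eef_rot: [[-0.116, 0.993, 0.0], [0.993, 0.116, 0.0], [0.0, 0.0, -1.0]]
force: [-0.0, -1.2, -0.7]
width: -0.002
grip_force: 0.4
```

Call:
drive_tool --deltas '[[[-0.04,0.3,0.04,0],[-0.03,0.3,0.04,0],[-0.04,0.3,0.04,0],[-0.03,0.3,0.04,0],[-0.04,0.3,0.03,0],[-0.03,0.3,0.04,0],[-0.04,0.3,0.04,0],[-0.03,0.3,0.03,0],[-0.04,0.3,0.04,0],[-0.03,0.3,0.03,0]]]'

```text
time_s: 7.65
tool_pos: [0.4782, -0.0231, 0.0797]
eef_rot: [[-0.116, 0.993, 0.0], [0.993, 0.116, 0.0], [0.0, 0.0, -1.0]]
force: [0.3, -1.5, 1.3]
width: -0.0
grip_force: 0.7
```

Call:
drive_tool --deltas '[[[-0.04,0.3,0.04,0],[-0.03,0.3,0.04,0],[-0.04,0.3,0.04,0],[-0.03,0.3,0.04,0],[-0.04,0.3,0.03,0],[-0.03,0.3,0.04,0],[-0.04,0.3,0.04,0],[-0.03,0.3,0.03,0],[-0.04,0.3,0.04,0],[-0.03,0.3,0.03,0]]]'

```text
time_s: 8.9
tool_pos: [0.4747, 0.0069, 0.0834]
eef_rot: [[-0.116, 0.993, 0.0], [0.993, 0.116, 0.0], [0.0, 0.0, -1.0]]
force: [-0.1, -1.0, -0.1]
width: 0.002
grip_force: 0.4
```

Call:
drive_tool --deltas '[[[-0.04,0.3,0.04,0],[-0.03,0.3,0.04,0],[-0.04,0.3,0.04,0],[-0.03,0.3,0.04,0],[-0.04,0.3,0.03,0],[-0.03,0.3,0.04,0],[-0.03,0.2,0.02,0],[-0.02,0.1,0.01,0],[0,0,0,0],[0,0,0,0]]]'

```text
time_s: 10.15
tool_pos: [0.4721, 0.0276, 0.086]
eef_rot: [[-0.116, 0.993, 0.0], [0.993, 0.116, -0.0], [-0.0, 0.0, -1.0]]
force: [0.4, -0.0, -0.3]
width: 0.002
grip_force: 0.0
```

Call:
drive_tool --deltas '[[[-0.01,0.1,0.01,0],[-0.01,0.1,0.01,0],[-0.01,0.1,0.01,0],[-0.01,0.05,0.01,0],[0,0,0,0],[0,0,0,0],[0,0,0,0],[0,0,0,0],[0,0,0,0],[0,0,0,0]]]'

```text
time_s: 11.4
tool_pos: [0.4718, 0.0311, 0.0864]
eef_rot: [[-0.116, 0.993, 0.0], [0.993, 0.116, -0.0], [-0.0, 0.0, -1.0]]
force: [0.4, -1.5, 0.2]
width: -0.004
grip_force: 0.3
```

Call:
drive_tool --deltas '[[[-0.01,0.1,0.01,0],[-0.01,0.1,0.01,0],[-0.01,0.1,0.01,0],[0,0,0,0],[0,0,0,0],[0,0,0,0],[0,0,0,0],[0,0,0,0],[0,0,0,0],[0,0,0,0]]]'

```text
time_s: 12.65
tool_pos: [0.4716, 0.0334, 0.0868]
eef_rot: [[-0.115, 0.993, 0.0], [0.993, 0.115, -0.002], [-0.002, 0.0, -1.0]]
force: [0.4, -6.6, -0.2]
width: 0.002
grip_force: 2.9
```

Run:
```python
from h import *
s=snap('side','s2.png');t=snap('top','t2.png')
print(state()['tool_pos'],state()['force'])
c=cv2.resize(s['frame'][150:250,280:360],None,fx=5,fy=5,interpolation=cv2.INTER_CUBIC)
d=cv2.resize(t['frame'][150:250,230:310],None,fx=5,fy=5,interpolation=cv2.INTER_CUBIC)
cv2.imwrite('pics/c4.png',np.hstack([c,d])[...,::-1])
```

```text
[0.47160638 0.0334021  0.08679981] [ 0.45348427 -5.67683522 -1.31297711]
```

View pics/c4.png

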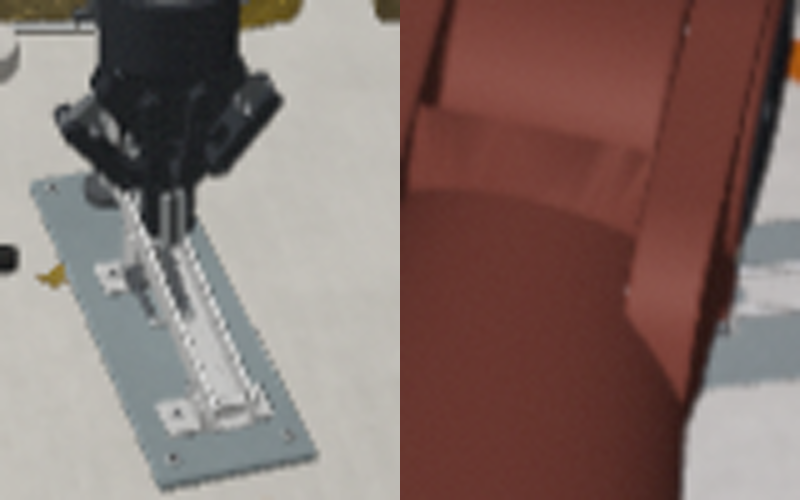

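The left half (side view) shows the fingers at about (172,235) near the upper end, with the bearing hidden in front of the fingers at the stop. One more small nudge, then back off and look.

Call:
drive_tool --deltas '[[[0,0.1,0.01,0],[0,0,0,0],[0,0,0,0],[0,0,0,0],[0,0,0,0],[0,0,0,0],[0,0,0,0],[0,0,0,0],[0,0,0,0],[0,0,0,0]]]'

```text
time_s: 14.0
tool_pos: [0.4717, 0.0336, 0.0869]
eef_rot: [[-0.115, 0.993, 0.0], [0.993, 0.115, -0.004], [-0.004, -0.0, -1.0]]
force: [0.7, -9.9, -1.8]
width: -0.001
grip_force: 5.4
```

Call:
drive_tool --deltas '[[[0,-0.1,0,0],[0.01,-0.1,0,0],[0.01,-0.1,0,0],[0.02,-0.2,0,0],[0.02,-0.2,0,0],[0.05,-0.4,0,0],[0.1,-0.8,0,0],[0.1,-1.0,0,0],[0.1,-1.0,0,0],[0.1,-1.0,0,0]]]'

```text
time_s: 15.25
tool_pos: [0.4766, -0.0147, 0.0868]
eef_rot: [[-0.115, 0.993, 0.0], [0.993, 0.115, -0.0], [-0.0, 0.0, -1.0]]
force: [0.1, 0.2, 0.0]
width: -0.005
grip_force: 0.0
```

Call:
drive_tool --deltas '[[[0,0,1.0,0],[0,0,2.0,0],[0,0,2.0,0],[0,0,2.0,0],[0,0,2.0,0],[0,0,2.0,0],[0,0,2.0,0],[0,0,2.0,0],[0,0,1.5,0],[0,0,1.0,0]]]'

```text
time_s: 16.5
tool_pos: [0.4767, -0.0139, 0.2628]
eef_rot: [[-0.116, 0.993, 0.0], [0.993, 0.116, -0.0], [-0.0, 0.0, -1.0]]
force: [0.3, 1.7, -0.5]
width: 0.003
grip_force: 0.0
```

Call:
drive_tool --deltas '[[[0.3,2.7,0,0],[0.3,2.7,0,0],[0.3,2.7,0,0],[0.3,2.7,0,0],[0.2,2.7,0,0],[0.2,2.7,0,0],[0.3,2.7,0,0],[0.3,2.7,0,0],[0.2,2.6,0,0],[0.2,2.5,0,0]]]'

```text
time_s: 17.75
tool_pos: [0.5024, 0.254, 0.2615]
eef_rot: [[-0.116, 0.993, -0.001], [0.993, 0.116, -0.0], [-0.0, -0.001, -1.0]]
force: [1.4, 0.5, 1.0]
width: -0.004
grip_force: 0.0
```

Run:
```python
from h import *
s=snap('side','s3.png');t=snap('top','t3.png')
print(state()['tool_pos'],state()['force'])
c=cv2.resize(s['frame'][110:250,260:360],None,fx=4,fy=4,interpolation=cv2.INTER_CUBIC)
d=cv2.resize(t['frame'][110:250,220:320],None,fx=4,fy=4,interpolation=cv2.INTER_CUBIC)
cv2.imwrite('pics/c5.png',np.hstack([c,d])[...,::-1])
```

```text
[0.50215978 0.25484148 0.26130452] [ 0.05750589 -0.35364137  0.68872675]
```

View pics/c5.png

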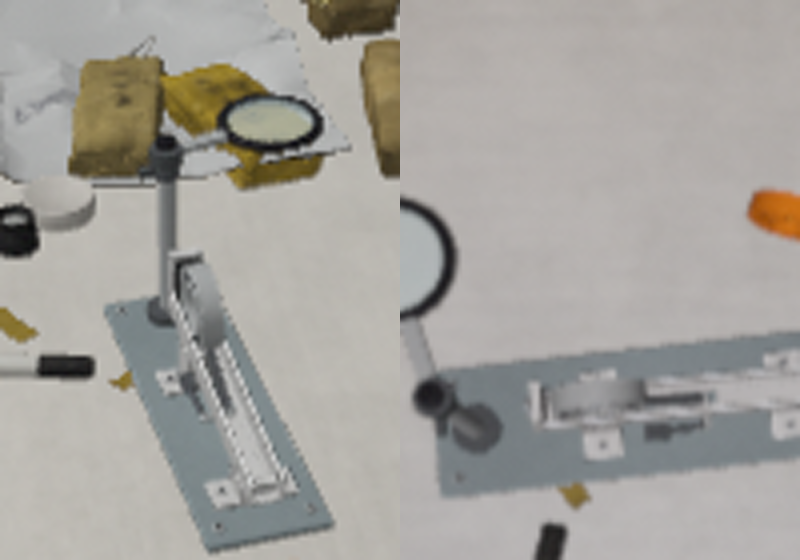

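The bearing (side crop (208,310), top crop (598,398)) stands against the end stop and is held, with the dog slot behind it. Now I'll lower beside the lens.

Call:
drive_tool --deltas '[[[0,0,-1.2,0],[0,0,-1.2,0],[0,0,-1.2,0],[0,0,-1.2,0],[0,0,-1.2,0],[0,0,-1.2,0],[0,0,-1.2,0],[0,0,-1.0,0],[0,0,-0.5,0],[0,0,0,0]]]'

```text
time_s: 19.1
tool_pos: [0.5024, 0.2531, 0.1626]
eef_rot: [[-0.116, 0.993, -0.0], [0.993, 0.116, -0.0], [-0.0, -0.0, -1.0]]
force: [0.1, -0.0, -0.5]
width: -0.002
grip_force: 0.0
```

Run:
```python
from h import *
p=np.array(state()['tool_pos']);print(p,state()['force'])
c=np.array([.457,.161]);r=.102;a0=np.arctan2(*(p[:2]-c)[::-1]);q=p[:2]
print(a0,np.linalg.norm(p[:2]-c))
A=np.linspace(a0,-.87,41)[1:]
for a in A:
    n=c+r*np.array([np.cos(a),np.sin(a)]);print(np.round((n-q)*100,1).tolist(),end=' ');q=q+np.round((n-q)*100,1)/100
```

```text
[0.50242094 0.253121   0.16255941] [ 0.08042337 -0.04083399 -0.45152847]
1.1127182504123596 0.102709980344179
[0.4, -0.3] [0.5, -0.3] [0.4, -0.2] [0.4, -0.3] [0.4, -0.3] [0.4, -0.4] [0.3, -0.3] [0.4, -0.4] [0.3, -0.4] [0.3, -0.4] [0.3, -0.4] [0.2, -0.5] [0.3, -0.4] [0.2, -0.5] [0.2, -0.4] [0.1, -0.5] [0.2, -0.5] [0.1, -0.5] [0.1, -0.5] [0.1, -0.5] [0.0, -0.5] [0.1, -0.5] [-0.0, -0.5] [-0.1, -0.5] [-0.0, -0.5] [-0.1, -0.5] [-0.1, -0.5] [-0.1, -0.5] [-0.2, -0.5] [-0.1, -0.4] [-0.2, -0.5] [-0.3, -0.5] [-0.2, -0.4] [-0.3, -0.4] [-0.3, -0.5] [-0.3, -0.4] [-0.3, -0.3] [-0.3, -0.4] [-0.4, -0.4] [-0.4, -0.3]
```

Call:
drive_tool --deltas '[[[0.4,-0.3,0,0],[0.5,-0.3,0,0],[0.4,-0.2,0,0],[0.4,-0.3,0,0],[0.4,-0.3,0,0],[0.4,-0.4,0,0],[0.3,-0.3,0,0],[0.4,-0.4,0,0],[0.3,-0.4,0,0],[0.3,-0.4,0,0]]]'

```text
time_s: 20.35
tool_pos: [0.5407, 0.2199, 0.1628]
eef_rot: [[-0.116, 0.993, 0.0], [0.993, 0.116, 0.0], [-0.0, 0.0, -1.0]]
force: [-0.5, 0.2, -1.4]
width: 0.001
grip_force: 0.3
```

Call:
drive_tool --deltas '[[[0.3,-0.4,0,0],[0.2,-0.5,0,0],[0.3,-0.4,0,0],[0.2,-0.5,0,0],[0.2,-0.4,0,0],[0.1,-0.5,0,0],[0.2,-0.5,0,0],[0.1,-0.5,0,0],[0.1,-0.5,0,0],[0.1,-0.5,0,0]]]'

```text
time_s: 21.6
tool_pos: [0.5586, 0.1728, 0.1628]
eef_rot: [[-0.116, 0.993, 0.0], [0.993, 0.116, -0.0], [-0.0, 0.0, -1.0]]
force: [0.1, 0.3, 0.3]
width: 0.0
grip_force: 0.3
```

Call:
drive_tool --deltas '[[[0,-0.5,0,0],[0.1,-0.5,0,0],[0,-0.5,0,0],[-0.1,-0.5,0,0],[0,-0.5,0,0],[-0.1,-0.5,0,0],[-0.1,-0.5,0,0],[-0.1,-0.5,0,0],[-0.2,-0.5,0,0],[-0.1,-0.4,0,0]]]'

```text
time_s: 22.85
tool_pos: [0.5524, 0.1238, 0.1628]
eef_rot: [[-0.116, 0.993, 0.0], [0.993, 0.116, -0.0], [-0.0, 0.0, -1.0]]
force: [-0.2, 0.8, -0.9]
width: -0.001
grip_force: 0.3
```

Call:
drive_tool --deltas '[[[-0.2,-0.5,0,0],[-0.3,-0.5,0,0],[-0.2,-0.4,0,0],[-0.3,-0.4,0,0],[-0.3,-0.5,0,0],[-0.3,-0.4,0,0],[-0.3,-0.3,0,0],[-0.3,-0.4,0,0],[-0.2,-0.2,0,0],[0,0,0,0]]]'

```text
time_s: 24.1
tool_pos: [0.5284, 0.088, 0.1628]
eef_rot: [[-0.116, 0.993, -0.0], [0.993, 0.116, -0.0], [-0.0, -0.0, -1.0]]
force: [0.7, -0.4, 0.4]
width: -0.0
grip_force: 0.0
```

Run:
```python
from h import *
s=snap('side','s4.png')
print(state()['tool_pos'],state()['force'])
c=cv2.resize(s['frame'][110:250,260:400],None,fx=4,fy=4,interpolation=cv2.INTER_CUBIC)
cv2.imwrite('pics/c6.png',c[...,::-1])
```

```text
[0.52848307 0.08809322 0.162831  ] [ 0.37747564  0.5104967  -0.1003256 ]
```

View pics/c6.png

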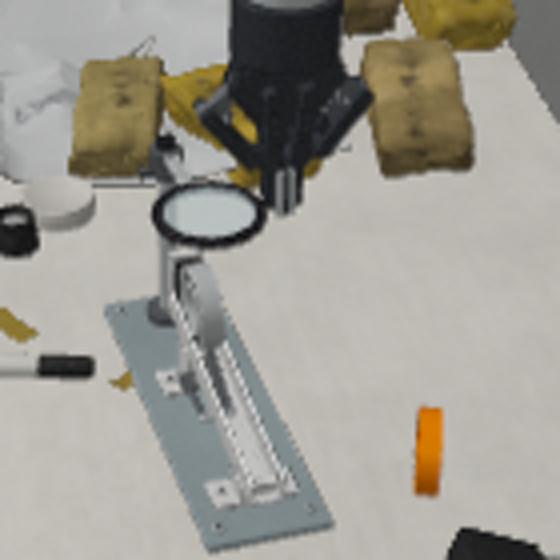

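The lens (210,213) is almost over the bearing with the finger at its far rim (285,195). Now the last centimetre, slowly.

Call:
drive_tool --deltas '[[[-0.1,-0.1,0,0],[-0.1,-0.1,0,0],[-0.1,-0.1,0,0],[-0.1,-0.1,0,0],[-0.1,-0.1,0,0],[-0.1,-0.1,0,0],[-0.1,0,0,0],[-0.1,0,0,0],[0,0,0,0],[0,0,0,0]]]'

```text
time_s: 25.4
tool_pos: [0.5217, 0.0819, 0.163]
eef_rot: [[-0.116, 0.993, 0.003], [0.993, 0.116, -0.0], [-0.001, 0.003, -1.0]]
force: [7.5, -0.2, -3.9]
width: 0.001
grip_force: 3.6
```

Call:
drive_tool --deltas '[[[-0.1,0,0,0],[-0.1,0,0,0],[-0.1,0,0,0],[0,0,0,0],[0,0,0,0],[0,0,0,0],[0,0,0,0],[0,0,0,0],[0,0,0,0],[0,0,0,0]]]'

```text
time_s: 26.65
tool_pos: [0.5211, 0.0818, 0.1633]
eef_rot: [[-0.115, 0.993, 0.008], [0.993, 0.115, -0.0], [-0.001, 0.008, -1.0]]
force: [20.3, 1.5, -10.1]
width: -0.002
grip_force: 10.1
```

Call:
drive_tool --deltas '[[[0.1,0,0,0],[0.1,0,0,0],[0.1,0,0,0],[0.1,0,0,0],[0.2,0,0,0],[0.4,0,0,0],[0.8,0,0,0],[1.0,0,0,0],[1.0,0,0,0],[0.5,0,0,0]]]'

```text
time_s: 27.9
tool_pos: [0.5612, 0.0821, 0.1627]
eef_rot: [[-0.116, 0.993, -0.0], [0.993, 0.116, 0.0], [0.0, -0.0, -1.0]]
force: [0.7, -0.4, -0.6]
width: -0.004
grip_force: 0.0
```

Call:
drive_tool --deltas '[[[0,0,1,0],[0,0,2,0],[0,0,2,0],[0,0,2,0],[0,0,2,0],[0,0,2,0],[0,1,0,0],[0,2,0,0],[0,3,0,0],[0,3,0,0]]]'

```text
time_s: 29.15
tool_pos: [0.5598, 0.1743, 0.2718]
eef_rot: [[-0.116, 0.993, -0.001], [0.993, 0.116, 0.0], [0.0, -0.001, -1.0]]
force: [0.9, -0.0, 0.8]
width: 0.0
grip_force: 0.0
```

Call:
drive_tool --deltas '[[[0,3,0,0],[0,3,0,0],[0,3,0,0],[0,2,0,0],[0,1,0,0],[0,0,0,0],[0,0,0,0],[0,0,0,0],[0,0,0,0],[0,0,0,0]]]'

```text
time_s: 30.4
tool_pos: [0.5607, 0.2919, 0.2729]
eef_rot: [[-0.115, 0.993, 0.0], [0.993, 0.115, -0.0], [-0.0, 0.0, -1.0]]
force: [-0.6, -0.5, -0.1]
width: -0.002
grip_force: 0.0
```

Run:
```python
from h import *
s=snap('side','s5.png');t=snap('top','t5.png')
print(state()['tool_pos'],state()['force'])
c=cv2.resize(s['frame'][110:250,260:360],None,fx=4,fy=4,interpolation=cv2.INTER_CUBIC)
d=cv2.resize(t['frame'][110:250,220:320],None,fx=4,fy=4,interpolation=cv2.INTER_CUBIC)
cv2.imwrite('pics/c7.png',np.hstack([c,d])[...,::-1])
```

```text
[0.56058354 0.29203207 0.27286186] [0.29773189 0.94658808 0.02060487]
```

View pics/c7.png

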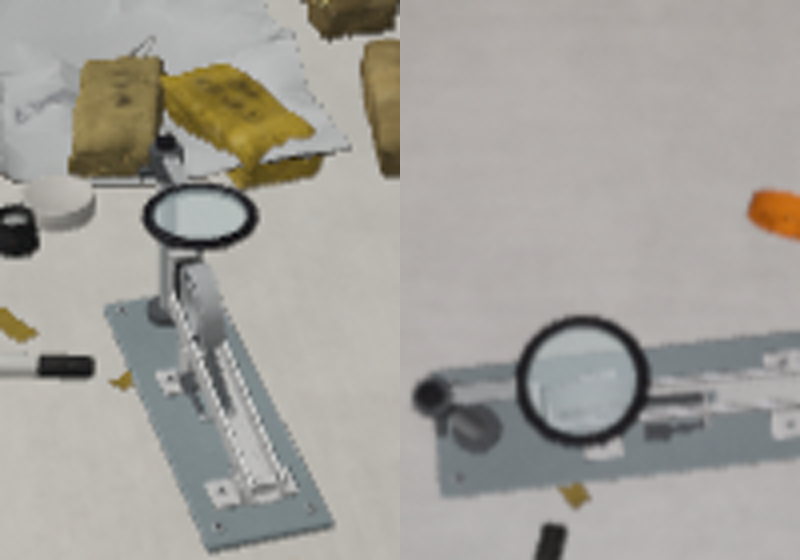

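The lens (top crop (583,380)) stands over the bearing at the stop, and the bearing is still in place (side crop (205,310)). I'll check the arm angle, then hand in.

Run:
```python
from h import *
t=load('t5.png');l=onz(t,220+183.5/4-.5,110+380.5/4-.5,.1605);h=onz(t,220+32/4-.5,110+396/4-.5,.169)
d=(l-h)[:2];a=np.arctan2(d[1],d[0])-(1.688-np.pi);print(l,h,a,np.linalg.norm(d))
if abs(a)<.06: print(hand_in())
```

```text
[0.46858847 0.07417453 0.1605    ] [0.45779007 0.16079622 0.169     ] 0.00681813432237921 0.08729217045950273
the job is handed in; nothing more can be done
None
```

The bearing is at the end stop and stayed there when I backed the finger away, so the dog appears to be holding it. The magnifier is fully in with its lens over the bearing (measured 0.007 rad from its stop), and the job was handed in at about 30 s.

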